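# Stow the welder's battery pack in its drawer cradle and shut the drawer

### The arm

A 6-joint arm with a two-finger parallel gripper is mounted at the origin on the work surface. World frame = base frame: x ahead of the robot, y to its left, z up, the work surface at z = 0. Lengths are in m, angles in degrees, forces in N, time in s.
With the tool pointing down it reaches from about 0.35 to 0.875 m from the base axis. Payload 4.2 kg.
Tool frame: the origin (TCP) lies on the centre line of the jaws, within the pads' length; the fingertips stand r.tip_extent ahead of it and the grasp point (between the pads) lies 11 mm behind it (r.tip_extent is the distance from the TCP to the fingertips, in m); z points along the fingers, y is the line along which they close (so a half turn about z gives the same grasp; the last joint's range is limited). The gripper opens to 87 mm and grips with 3 to 60 N. Pads are 19 mm wide; open, the fingers measure 117 mm over their backs; the gripper's body (75 mm by 190 mm) begins 51 mm behind the grasp point.
Start: joints at [86.207, 22.042, 0.453, 0, -68.411, -14.817], TCP at [0.199, 0.592, 0.231] pointing down, gripper open.
Joint ranges: [-179.83, 179.83], [-69.29, 118.12], [-61.27, 80.66], [-181.25, 117.63], [-171.15, -9.14], [-177.46, 177.46]. Speed limits (degrees/s): [159.86, 159.86, 180, 180, 180, 180].

### API

Orientations are given as a 3x3 rotation matrix whose columns are the frame's x, y, z axes.
In Python, from station import r gives the robot as it stands.
- The arm moves only by the shell command python3 -m jog 'ROWS'. ROWS is text: rows parted by semicolons, each of 5 numbers parted by spaces: the opening, from 0 (shut) to 1 (fully open), then the shift along the world's x, y, z in mm, then the turn about the world's z in degrees. In form: hand dx dy dz roll; .... A call has 1 to 5 rows; each row shifts and turns the commanded pose from where the row before left it; what a row does not reach is not made up. A row lasts 1/8 s, in which the tool goes at most 62.5 mm and 10.7 degrees, less where a joint would pass 70% of its speed; a pose out of reach is approached as far as the arm can. A call is refused whole if a number of a shift passes 62.5 or a number of a turn 10.7, either way. A call with a gripper value outside its range is refused whole. The fingers move at their own pace and stop on an object; the grip force is fixed at half the most. Time passes only in rows, so rows that do not move let the fingers close. It gives the time, the measured TCP pose, the force, the opening and the grip force at its end, in the units of the state.
- r.sense(): the state, without advancing time (a new reading comes with each control period).
- r.capture(name): name is "side" or "top" or "wrist"; returns a dict with "pixels" (400x640x3 uint8, red, green, blue), "fovy" (degrees; the focal length in pixels is half the picture's height over the tangent of half this angle, whatever the lens; pixels are square), "cx", "cy" (the principal point, pixels), "k1" (the pictures are not rectified: a ray, as slopes to the right and down, at radius r is drawn at 1 + k1 r^2 times it, then the intrinsics apply), "origin" and "orientation" of the camera in the world; the wrist camera has in their place "T_tool_cam" (4x4, takes a point from camera to tool coordinates, whose origin is the TCP and whose axes are the flange's). Camera axes: x right, y down, z forward; pixel columns grow to the right and rows downward; lengths in m; the calibration is good to about 2 mm. A picture is of the moment at which its call begins: read the wrist's pose just before it. There is no depth.
- r.finish_job(): hands the job in; it is judged then, once.
The state is a dict: "time_s": time; "joints": joint angles; "joint_velocities": joint speeds; "effort": joint torques, N m; "tcp_pos": TCP position; "ee_rot": TCP orientation; "wrist_force": force on the tool from outside, world axes, zero at the start; "moment": the same for the moment, N m; "gripper_width": opening from 0.0 (shut) to 1.0 (fully open); "gripper_force": force on a finger pad.
Only numpy, scipy, OpenCV 4.12 (cv2) and the standard library are available. Lean on these libraries where they do the work, as an engineer would, in place of code of your own. Each camera call takes 0.05 s, during which the arm holds its last target. There are 200 camera calls.

### The job

Put the stepped battery pack (the one with the narrow connector block on one end) into the matching cradle in the open drawer - the cradle has a little sideways play, so feel for its pocket - and press the pack down past the spring catches until it sits flat on the drawer floor. Then slide the drawer gently shut, fully home. Do not drop the pack or slam the drawer, and leave the slim pack and the bench tools where they are.

Things in the scene. Friction and masses are not known exactly. Their poses are not given: they have to be found in the camera images.
- pack: black battery pack, 0.23 to 0.41 kg, lying flat on the bench, right side up. Main block 56 (x) x 96 (y) x 38 mm; a narrow connector block 24 mm wide and 32 mm high stands out 16 mm from the middle of its +y end (so y = -48 to +64). Both ends have a 4 mm deep groove 6 to 23 mm up. Origin: centre of the main block's underside. Grip it across the 56 mm
- slim_pack: another black battery pack, plain block 46 (x) x 100 (y) x 30 mm with no connector block; origin: centre of its underside. It may lie in either of the two places on the bench. Leave it alone
- cabinet_front (a point): middle of the upper front edge of a blue steel bench drawer unit (250 deep x 250 wide x 150 mm high, fixed; +x points into it, z up; this point is 150 mm above the bench). The upper drawer is the working one, the lower front a dummy. The top plate's underside is 54 mm above the drawer's inner floor
- drawer (a joint): opening of the drawer in m: 0 is shut, grows as it slides out along the cabinet's -x, at most 0.18. It needs about 5 N to slide and stays where it is left
- drawer_handle (a point): centre of the drawer's steel bar handle, 110 mm along y on two legs, 35 mm in front of the drawer's front panel, 128 mm above the bench. The panel is 8 mm thick and its top edge 143 mm above the bench. Axes as the cabinet's
- pocket (a point): middle place of the cradle's pocket on the drawer's floor, 92 mm above the bench; the pack's origin goes here with these axes (connector to +y). But the cradle lies with play: the real pocket is up to 7 mm off along y, not reported. Grey walls 26 mm high fit the pack with 1 mm clearance along y, 2 mm along x; both long sides have a 54 mm finger gap to the floor, 35 mm deep
- catch (a point): like pocket, but 12 mm higher and 8 mm towards +y: middle between two sprung steel catches in the cradle's end walls. They reach 2 mm over the pack's ends: its own weight leaves it on them about 18 mm too high; about 10 N more pushes it past, then its grooves hold it down. The cradle shifts along y only under some 6 N
- seam_roller: seam roller with a wooden handle, lying, about 165 x 45 x 31 mm, bystander
- spatula: flat spatula lying on the bench, bystander
- tin: metal tin, 66 mm across, 110 mm high, bystander

How it is judged:
By the outcome, as a careful person would: the job done as asked, in the order asked, and still so for the second after the job is handed in, with the robot touching nothing.
It also fails if it takes over 64 s, if anything falls off the work surface, if the arm or the gripper's body presses on something with over 40 N, if the wrist force passes 120 N, or if a joint passes its speed limit or range.

## Working session

There is one attempt and no reset: what is moved stays moved. The work goes in short steps, Python scripts to look and compute and a shell command to move; the robot and the scene stay as the last step left them, time stands still between calls to the robot, and variables do not carry over. Pictures are saved under pics/ and viewed, at most 10 in all, crops included, and the job is handed in when it is done.

```bash
mkdir -p pics; ls; cat > h.py <<'E'
import numpy as np, cv2, pickle
from station import r
def grab(name,tag):
    s=r.sense(); c=r.capture(name)
    if name=="wrist":
        T=np.eye(4);T[:3,:3]=np.array(s["ee_rot"]);T[:3,3]=s["tcp_pos"]
        M=T@np.array(c["T_tool_cam"]);c["origin"]=M[:3,3];c["orientation"]=M[:3,:3]
    pickle.dump(dict(c),open(f"pics/{tag}.pkl","wb"))
    cv2.imwrite(f"pics/{tag}.png",c["pixels"][:,:,::-1]); return c
def load(tag): return pickle.load(open(f"pics/{tag}.pkl","rb"))
def K(c):
    f=200/np.tan(np.radians(c["fovy"])/2); return np.array([[f,0,c["cx"]],[0,f,c["cy"]],[0,0,1.]])
def ray(c,uv):
    p=cv2.undistortPoints(np.array([[uv]],float),K(c),np.array([c["k1"],0,0,0.]))[0,0]
    d=np.array(c["orientation"])@np.array([p[0],p[1],1]); return np.array(c["origin"]),d/np.linalg.norm(d)
def atz(c,uv,z):
    o,d=ray(c,uv); return o+d*(z-o[2])/d[2]
def proj(c,X):
    R=np.array(c["orientation"]);o=np.array(c["origin"])
    return cv2.projectPoints((np.atleast_2d(X)-o)@R,np.zeros(3),np.zeros(3),K(c),np.array([c["k1"],0,0,0.]))[0][:,0]
def tri(obs):
    A=np.zeros((3,3));b=np.zeros(3)
    for c,uv in obs:
        o,d=ray(c,uv);P=np.eye(3)-np.outer(d,d);A+=P;b+=P@o
    X=np.linalg.solve(A,b)
    return X,[np.linalg.norm(np.cross(X-ray(c,uv)[0],ray(c,uv)[1])) for c,uv in obs]
E
python3 - <<'E'
from h import *
for n in("top","side","wrist"):
    c=grab(n,n+"0");print(n,c["origin"],c["fovy"],c["k1"]);print(np.array(c["orientation"]).round(2))
print(r.tip_extent,r.sense())
a=[cv2.imread(f"pics/{n}0.png") for n in("top","side")]
E
```

```text
pics
top [0.48674002 0.1203398  1.0294628 ] 47.184732778305126 -0.06374286854683757
[[-0.02 -0.99  0.14]
 [-1.    0.02  0.01]
 [-0.01 -0.14 -0.99]]
side [0.31182793 0.73904621 0.92932428] 49.66998433002686 -0.04070581159531389
[[-0.92 -0.3   0.26]
 [-0.4   0.7  -0.59]
 [-0.   -0.65 -0.76]]
wrist [0.27181866 0.56685232 0.38375186] 59.78946602407659 -0.06239728852813624
[[-0.32 -0.91 -0.27]
 [-0.95  0.31  0.09]
 [ 0.    0.28 -0.96]]
0.008 {'time_s': 0.15, 'joints': array([ 8.62084947e+01,  2.20811948e+01,  3.98410939e-01, -1.78785164e-02,
       -6.84131953e+01, -1.48166439e+01]), 'joint_velocities': array([-0.05956562, -0.14812165,  0.28233038,  0.16006091, -0.11073521,
       -0.03993977]), 'effort': array([-7.27862534e-04, -3.91052485e+01,  1.87587762e+01,  4.22234550e+00,
        1.24012327e-02, -1.36976164e-04]), 'tcp_pos': array([0.19929028, 0.59191113, 0.22971643]), 'ee_rot': array([[ 9.47686348e-01, -3.19202798e-01, -4.00287857e-04],
       [-3.19203014e-01, -9.47684919e-01, -1.65228280e-03],
       [ 1.48066528e-04,  1.69361894e-03, -9.99998555e-01]]), 'wrist_force': array([-0.36047006,  0.1932374 , -0.50628621]), 'moment': array([0.01448105, 0.01283949, 0.02976006]), 'gripper_force': 0.0, 'gripper_width': 1.0024791838131164}
```

View pics/top0.png

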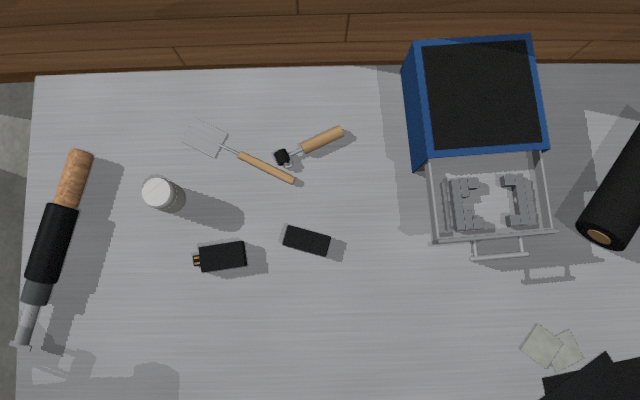

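View pics/side0.png

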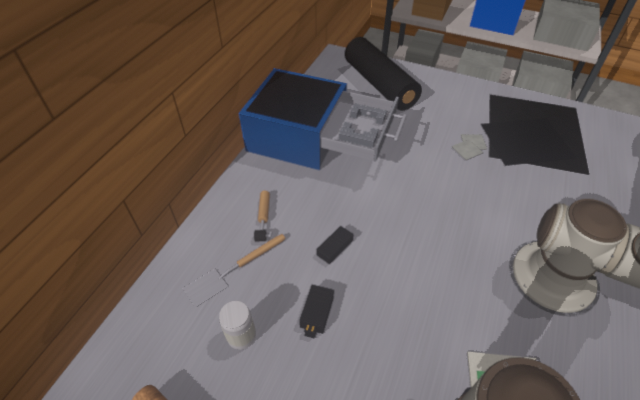

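The pack with the connector block is at top (222,257) and side (317,311). The slim pack is at top (306,240). The cabinet with its open drawer is at top (490,150), with the handle bar at about (499,257). I'll zoom in on the pack and the drawer.

```bash
python3 - <<'E'
import cv2,numpy as np
t=cv2.imread("pics/top0.png");s=cv2.imread("pics/side0.png")
R=lambda im,x,y,w,h,k:cv2.resize(im[y:y+h,x:x+w],(w*k,h*k),interpolation=cv2.INTER_CUBIC)
a=R(t,186,233,70,45,5);b=R(s,290,275,60,70,5)
m=np.zeros((600,800,3),np.uint8)
m[:225,:350]=a;m[230:580,:300]=b
c=R(t,400,140,160,125,3)[:, :450];m[:375,350:800]=c
d=R(s,320,80,110,75,4)[:225,:440];m[375:600,350:790]=d
cv2.imwrite("pics/z1.png",m)
E
```

```text
(no output)
```

View pics/z1.png

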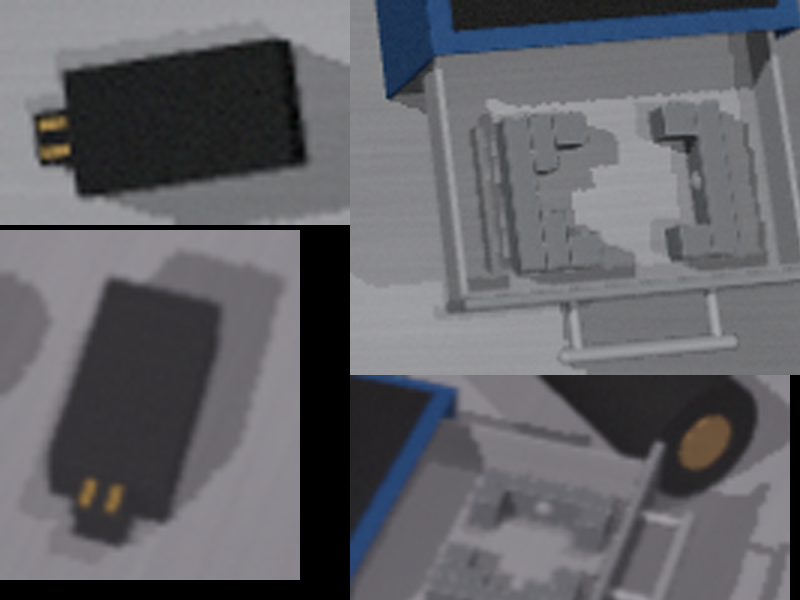

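```bash
python3 - <<'E'
from h import *
t=load("top0");s=load("side0")
T=lambda x,y:((x+.5)/5-.5+186,(y+.5)/5-.5+233)
S=lambda x,y:((x+.5)/5-.5+290,(y-230+.5)/5-.5+275)
T3=lambda x,y:((x-350+.5)/3-.5+400,(y+.5)/3-.5+140)
S4=lambda x,y:((x-350+.5)/4-.5+320,(y-375+.5)/4-.5+80)
def show(n,*o):
    X,e=tri(o);print(n,X.round(4),np.round(e,4))
show("pack -y+x",(t,T(286,40)),(s,S(110,278)))
show("pack -y-x",(t,T(300,163)),(s,S(218,305)))
show("pack +y+x",(t,T(65,72)),(s,S(50,450)))
for p in[(65,72),(288,40),(302,163),(80,195)]:print("z38",atz(t,T(*p),.038).round(4))
show("cabfar",(t,T3(797,28)),(s,S4(455,390)))
print("cab",[atz(t,T3(*p),.15).round(4) for p in[(430,55),(797,28)]])
print("handle",[atz(t,T3(*p),.128).round(4) for p in[(563,356),(735,340)]], [atz(s,S4(*p),.128).round(4) for p in[(690,517)]])
print("wrist off",np.array(r.capture("wrist")["T_tool_cam"]).round(3))
E
```

```text
pack -y+x [0.5359 0.2788 0.0349] [0.0003 0.0003]
pack -y-x [0.4832 0.2726 0.0369] [0.0007 0.0007]
pack +y+x [0.5229 0.3727 0.0447] [0.0004 0.0004]
z38 [0.5235 0.3745 0.038 ]
z38 [0.5354 0.2773 0.038 ]
z38 [0.4826 0.2714 0.038 ]
z38 [0.4706 0.3675 0.038 ]
cabfar [ 0.6989 -0.3478  0.1511] [0.0017 0.0017]
cab [array([ 0.6839, -0.1009,  0.15  ]), array([ 0.6975, -0.3488,  0.15  ])]
handle [array([ 0.4861, -0.1827,  0.128 ]), array([ 0.4932, -0.2983,  0.128 ])] [array([ 0.4939, -0.2982,  0.128 ])]
wrist off [[-0.    -0.96  -0.281  0.077]
 [ 1.    -0.     0.     0.001]
 [-0.    -0.281  0.96  -0.154]
 [ 0.     0.     0.     1.   ]]
```

Pack centre is about (0.503, 0.323) with yaw about 7.1°, and the cabinet yaw is about 3°. I'll move over the pack and check it with the wrist camera.

```bash
python3 -m jog '1 44 -38 -4 -9.2; 1 44 -38 -4 -9.2; 1 44 -38 -4 -9.2; 1 44 -38 -4 -9.2; 1 43 -39 -4 -9.2'; python3 -m jog '1 43 -39 -5 -9.2; 1 43 -39 -5 -9.1; 1 0 0 0 0; 1 0 0 0 0'; python3 - <<'E'
from h import *
s=r.sense();print(s["tcp_pos"],s["ee_rot"],s["joints"])
c=grab("wrist","w1")
im=cv2.addWeighted(c["pixels"][:,:,::-1].copy(),1.5,c["pixels"][:,:,::-1].copy(),0,20)
cv2.imwrite("pics/w1b.png",im)
E
```

```text
time_s: 0.82
tcp_pos: [0.4196, 0.4, 0.2104]
ee_rot: [[0.424, -0.906, 0.0], [-0.906, -0.424, 0.0], [-0.0, -0.0, -1.0]]
wrist_force: [1.0, 0.4, -0.5]
gripper_width: 0.998
gripper_force: 0.0
time_s: 1.32
tcp_pos: [0.5044, 0.3232, 0.2003]
ee_rot: [[0.123, -0.992, -0.0], [-0.992, -0.123, -0.0], [0.0, 0.0, -1.0]]
wrist_force: [0.3, -0.2, 0.2]
gripper_width: 0.996
gripper_force: 0.0
[0.50437932 0.32315699 0.20029437] [[ 1.23314367e-01 -9.92367558e-01 -4.44357068e-04]
 [-9.92367648e-01 -1.23314294e-01 -1.88566632e-04]
 [ 1.32331830e-04  4.64218553e-04 -9.99999883e-01]] [ 4.81137190e+01  2.08220429e+01 -5.92266532e+00 -1.31442813e-02
 -6.32803341e+01 -4.10243851e+01]
```

View pics/w1b.png

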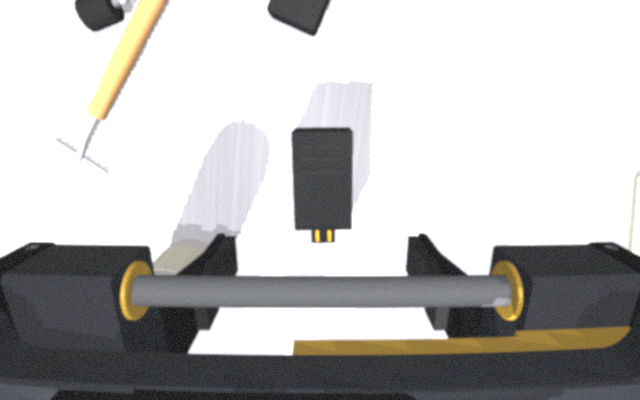

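The wrist view shows the pack's top face with corners near (294,129), (351,129), (351,229) and (295,229), and the contacts at (322,235). Next I'll extract those corners accurately.

```bash
python3 - <<'E'
from h import *
c=load("w1");g=c["pixels"].max(2)
m=(g<60).astype(np.uint8);m[250:]=0;m[:100]=0;m[:,:270]=0;m[:,380:]=0
ct=max(cv2.findContours(m,0,cv2.CHAIN_APPROX_NONE)[0],key=cv2.contourArea)
print(cv2.boundingRect(ct),cv2.contourArea(ct))
p=ct[:,0].astype(float)
def edge(sel,side):
    q=p[sel]; return q
# left, right side edges, far edge
for y in(135,150,170,190,210,225):
    q=p[abs(p[:,1]-y)<1];print(y,q[:,0].min(),q[:,0].max())
for x in(300,310,340,347):
    q=p[abs(p[:,0]-x)<1];print(x,q[:,1].min(),q[:,1].max())
print("row profile x=305:",g[122:140,305],g[222:238,305])
print(c["pixels"][180,286:300].max(1),c["pixels"][180,345:358].max(1))
# prediction of model
def model(x,y,yaw,z=.038):
    a=np.radians(yaw);R=np.array([[np.cos(a),-np.sin(a)],[np.sin(a),np.cos(a)]])
    P=np.array([[.028,-.048],[-.028,-.048],[-.028,.048],[.028,.048]])@R.T+[x,y]
    return np.c_[P,np.full(4,z)]
print(proj(c,model(.503,.3227,7.1)).round(1),proj(c,model(.503,.3227,7.1,0)).round(1))
E
```

```text
(293, 128, 59, 114) 5639.0
135 293.0 351.0
150 293.0 351.0
170 294.0 350.0
190 294.0 351.0
210 295.0 350.0
225 296.0 349.0
300 129.0 228.0
310 129.0 228.0
340 128.0 228.0
347 128.0 227.0
row profile x=305: [151 151 153 153 141 110  72  42  28  18  33  40  37  39  37  41  39  35] [ 40  36  39  39  32  37  39  84 133 161 167 169 169 173 171 169]
[181 180 178 175 174 170 140  95  52  38  40  36  38  37] [ 39  39  33  37  42  39  67 108 132 145 145 146 145]
[[290.9 130.2]
 [353.1 130.1]
 [350.7 229.9]
 [293.3 229.9]] [[294.  126.6]
 [349.7 126.6]
 [347.8 216.9]
 [295.9 216.9]]
```

The pack pose is confirmed. Before grasping, I'll look at the cradle from above with the gripper empty.

```bash
python3 -m jog '1 10 -54 20 -1; 1 10 -54 20 -1; 1 10 -54 20 -1; 1 10 -54 20 -1; 1 10 -54 20 0' >/dev/null; python3 -m jog '1 10 -54 0 0; 1 10 -54 0 0; 1 10 -55 0 0; 1 10 -55 0 0; 1 6 -55 0 0'>/dev/null;python3 -m jog '1 0 0 0 0; 1 0 0 0 0'; python3 - <<'E'
from h import *
c=grab("wrist","w2")
cv2.imwrite("pics/w2b.png",cv2.convertScaleAbs(cv2.resize(c["pixels"][:300,120:520,::-1],(800,600),interpolation=cv2.INTER_CUBIC),alpha=1.1))
E
```

```text
time_s: 2.88
tcp_pos: [0.6006, -0.2183, 0.3005]
ee_rot: [[0.056, -0.998, -0.0], [-0.998, -0.056, 0.0], [-0.0, 0.0, -1.0]]
wrist_force: [-0.5, -0.1, -0.6]
gripper_width: 1.003
gripper_force: 0.0
```

View pics/w2b.png

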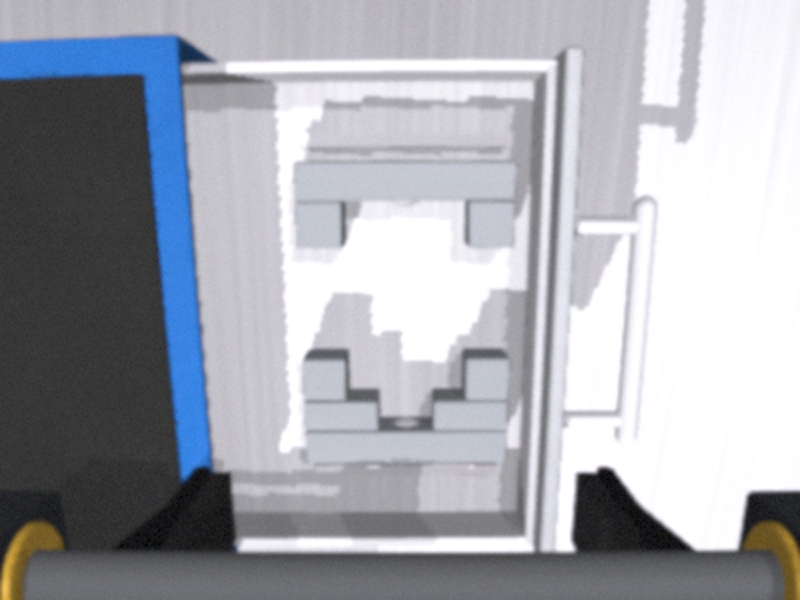

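The cradle is clear in the w2 crop (2x scale, offset 120,0). The -y wall's inner edge is at row 201, the shoulder edge at row 401 and the connector wall at row 431, and the side arms' inner edges are at columns 344 and 468. I'll take a second view and triangulate these.

```bash
python3 -m jog '1 0 50 30 0; 1 0 0 0 0; 1 0 0 0 0' | head -2; python3 - <<'E'
from h import *
a=load("w2");b=grab("wrist","w3")
D={"m345":(345,201),"m468":(468,201),"mo295":(295,162),"mo515":(515,162),"arm+x":(344,246),"arm-x":(468,246),"p+x":(347,400),"p-x":(463,400),"sh+x":(379,401),"sh-x":(433,401),"sh+x2":(379,430),"sh-x2":(433,430),"o+":(308,462),"o-":(505,462),"hTop":(646,202),"hBot":(626,440),"panelT":(572,50),"cabcorner":(180,38)}
p=np.array([((x+.5)/2-.5+120,(y+.5)/2-.5) for x,y in D.values()],np.float32)
ga,gb=[cv2.cvtColor(c["pixels"],cv2.COLOR_RGB2GRAY) for c in(a,b)]
# initial guess: project at z=.118
X0=np.array([atz(a,q,.118) for q in p]);q0=proj(b,X0).astype(np.float32)
q,st,er=cv2.calcOpticalFlowPyrLK(ga,gb,p.reshape(-1,1,2),q0.reshape(-1,1,2).copy(),winSize=(17,17),maxLevel=1,flags=cv2.OPTFLOW_USE_INITIAL_FLOW)
yaw=np.radians(3.1);ux=np.array([np.cos(yaw),np.sin(yaw)]);uy=np.array([-ux[1],ux[0]])
for n,pa,qb,s,x0 in zip(D,p,q[:,0],st[:,0],X0):
    X,e=tri([(a,pa),(b,qb)]);print(n,s,X.round(4),round(e[0],4),"| z.118:",x0[:2].round(4),"cab xy",(x0[:2]@ux).round(4),(x0[:2]@uy).round(4))
print([ (n,atz(a,p[list(D).index(n)],z).round(4)) for n,z in(("hTop",.128),("hBot",.128),("panelT",.143),("cabcorner",.15))])
E
```

```text
time_s: 3.3
tcp_pos: [0.6003, -0.1679, 0.3308]
m345 1 [ 0.6304 -0.2909  0.1221] 0.0005 | z.118: [ 0.6312 -0.2909] cab xy 0.6145 -0.3246
m468 1 [ 0.572  -0.294   0.0997] 0.0001 | z.118: [ 0.5736 -0.2941] cab xy 0.5569 -0.3247
mo295 1 [ 0.6551 -0.3073  0.117 ] 0.0001 | z.118: [ 0.6549 -0.3072] cab xy 0.6373 -0.3422
mo515 1 [ 0.5492 -0.3143  0.0879] 0.0005 | z.118: [ 0.5533 -0.3129] cab xy 0.5355 -0.3423
arm+x 1 [ 0.6329 -0.2682  0.0934] 0.0 | z.118: [ 0.6309 -0.2701] cab xy 0.6154 -0.3038
arm-x 1 [ 0.5693 -0.2715  0.0909] 0.0001 | z.118: [ 0.572  -0.2733] cab xy 0.5564 -0.3039
p+x 1 [ 0.6276 -0.1905  0.1076] 0.0 | z.118: [ 0.6269 -0.1937] cab xy 0.6155 -0.2273
p-x 1 [ 0.5675 -0.1951  0.1119] 0.0002 | z.118: [ 0.5684 -0.1969] cab xy 0.5569 -0.2273
sh+x 1 [ 0.6112 -0.1889  0.101 ] 0.0002 | z.118: [ 0.6107 -0.194 ] cab xy 0.5994 -0.2268
sh-x 1 [ 0.5823 -0.1913  0.1036] 0.0003 | z.118: [ 0.5835 -0.1955] cab xy 0.5721 -0.2268
sh+x2 1 [ 0.6104 -0.1744  0.1062] 0.0002 | z.118: [ 0.61   -0.1785] cab xy 0.5995 -0.2113
sh-x2 1 [ 0.5817 -0.1779  0.1115] 0.0003 | z.118: [ 0.5824 -0.1801] cab xy 0.5719 -0.2113
o+ 1 [ 0.649  -0.1491  0.0939] 0.0 | z.118: [ 0.6461 -0.1589] cab xy 0.6365 -0.1936
o- 1 [ 0.5405 -0.1565  0.0973] 0.0004 | z.118: [ 0.5439 -0.1646] cab xy 0.5342 -0.1937
hTop 1 [ 0.4933 -0.2989  0.1309] 0.0007 | z.118: [ 0.4896 -0.2989] cab xy 0.4727 -0.3249
hBot 1 [ 2.5142 -2.0933  5.6919] 0.0117 | z.118: [ 0.4822 -0.18  ] cab xy 0.4718 -0.2058
panelT 0 [ 0.5321 -0.3628  0.118 ] 0.0 | z.118: [ 0.5321 -0.3628] cab xy 0.5117 -0.3911
cabcorner 0 [ 0.7077 -0.3585  0.118 ] 0.0 | z.118: [ 0.7077 -0.3585] cab xy 0.6872 -0.3963
[('hTop', array([ 0.493 , -0.2988,  0.128 ])), ('hBot', array([ 0.4859, -0.1835,  0.128 ])), ('panelT', array([ 0.5375, -0.3578,  0.143 ])), ('cabcorner', array([ 0.6979, -0.3526,  0.15  ]))]
```

Heights and pocket size agree with the text. The pocket is at about (0.600, -0.244), yaw 3.1°. Now I'll go back and grasp the pack.

```bash
python3 -m jog '1 -11 55 -15 1; 1 -11 55 -15 1; 1 -11 55 -15 1; 1 -11 55 -15 1; 1 -11 54 -15 0' >/dev/null; python3 -m jog '1 -11 54 -15 0; 1 -11 54 -15 0; 1 -10 54 -15 0; 1 -10 55 -15 0; 1 0 0 0 0';python3 -m jog '1 0 0 -50 0; 1 0 0 -50 0; 1 0 0 -40 0; 1 0 0 0 0'
```

```text
time_s: 4.6
tcp_pos: [0.5019, 0.3235, 0.1927]
ee_rot: [[0.127, -0.992, -0.003], [-0.992, -0.127, -0.003], [0.003, 0.004, -1.0]]
wrist_force: [-0.0, -0.8, 0.5]
gripper_width: 0.997
gripper_force: 0.0
time_s: 5.1
tcp_pos: [0.5018, 0.3183, 0.0523]
ee_rot: [[0.122, -0.993, -0.006], [-0.993, -0.122, -0.006], [0.005, 0.007, -1.0]]
wrist_force: [0.6, -0.0, 0.6]
gripper_width: 1.005
gripper_force: 0.0
```

```bash
python3 -m jog '1 1 1 0 0; 1 0 0 -17 0; 1 0 0 -18 0; 1 0 0 0 0; 1 0 0 0 0'
```

```text
time_s: 5.72
tcp_pos: [0.5049, 0.3227, 0.0213]
ee_rot: [[0.124, -0.992, 0.001], [-0.992, -0.124, 0.001], [-0.001, -0.001, -1.0]]
wrist_force: [0.4, 0.3, -0.4]
gripper_width: 1.005
gripper_force: 0.0
```

```bash
python3 -m jog '1 -1 0 -4 0; 1 0 0 0 0; 0 0 0 0 0; 0 0 0 0 0; 0 0 0 0 0'; python3 -m jog '0 0 0 0 0; 0 0 0 0 0'
```

```text
time_s: 6.35
tcp_pos: [0.5035, 0.3224, 0.0166]
ee_rot: [[0.123, -0.992, 0.0], [-0.992, -0.123, 0.0], [-0.0, -0.0, -1.0]]
wrist_force: [-0.4, -0.1, 0.8]
gripper_width: 0.745
gripper_force: 0.0
time_s: 6.6
tcp_pos: [0.5035, 0.3223, 0.0166]
ee_rot: [[0.123, -0.992, 0.0], [-0.992, -0.123, 0.0], [-0.0, -0.0, -1.0]]
wrist_force: [0.4, 0.3, 0.2]
gripper_width: 0.642
gripper_force: 29.9
```

```bash
python3 -m jog '0 0 0 30 0; 0 0 0 50 0; 0 0 -15 50 0; 0 6 -40 40 0; 0 9 -50 15 -1'|tail -2; python3 -m jog '0 9 -54 8 -1; 0 9 -54 0 -1; 0 9 -54 0 -1; 0 9 -54 0 0; 0 9 -54 0 0' | tail -2; python3 -m jog '0 9 -54 0 0; 0 9 -54 0 0; 0 9 -45 0 0; 0 9 -26 0 0; 0 0 0 0 0'; python3 -m jog '0 0 0 0 0; 0 0 0 0 0'; python3 -c "
from h import *
c=grab('wrist','w4')
t=cv2.resize(grab('top','t4')['pixels'][120:280,400:570,::-1],None,fx=3,fy=3)
w=c['pixels'][60:360,170:470,::-1]
m=np.zeros((480,810-10,3),np.uint8);m[:300,:300]=cv2.convertScaleAbs(w,alpha=1.2);m[:480,300:800]=t[:480,:500];cv2.imwrite('pics/z4.png',m)"
```

```text
gripper_width: 0.641
gripper_force: 29.9
gripper_width: 0.645
gripper_force: 29.9
time_s: 8.48
tcp_pos: [0.5986, -0.2333, 0.2073]
ee_rot: [[0.05, -0.999, -0.003], [-0.999, -0.05, 0.001], [-0.001, 0.003, -1.0]]
wrist_force: [0.7, 0.3, -3.3]
gripper_width: 0.639
gripper_force: 29.9
time_s: 8.72
tcp_pos: [0.5991, -0.2306, 0.2093]
ee_rot: [[0.055, -0.998, -0.001], [-0.998, -0.055, 0.0], [-0.001, 0.001, -1.0]]
wrist_force: [0.2, -0.5, -3.4]
gripper_width: 0.641
gripper_force: 29.9
```

View pics/z4.png

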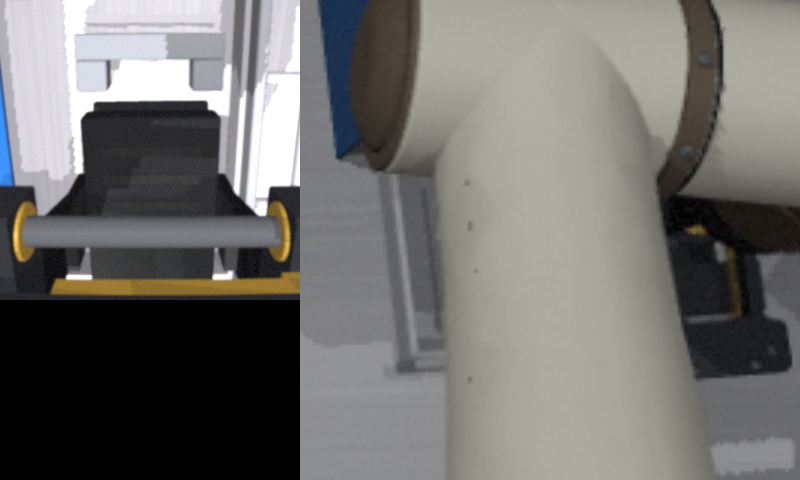

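The wrist view (crop offset 170,60) shows the pack's -y top edge near row 173 and the cradle's -y wall inner edge near row 118. I'll measure both in the same picture.

```bash
python3 - <<'E'
from h import *
c=load("w4");g=cv2.cvtColor(c["pixels"],cv2.COLOR_RGB2GRAY).astype(int)
print("mid col 320 rows 86..190",[(i,int(g[i,310:331].mean())) for i in list(range(114,126))+list(range(155,182))])
print("col 255 rows",[(i,int(g[i,262:272].mean())) for i in range(92,154,2)])
s=np.array([np.sin(0),0]);yaw=np.radians(3.1);ux=np.array([np.cos(yaw),np.sin(yaw)]);uy=np.array([-ux[1],ux[0]])
tcp=np.array([.5991,-.2306,.2093]);zt=tcp[2]-.0166+.038
for row in(171,172,173,174):
    X=atz(c,(320,row),zt);print(row,X.round(4),"dy rel tcp",((X-tcp)[:2]@uy).round(4))
for row in(117,118,119,120):
    X=atz(c,(320,row),.118);print(row,X.round(4),"caby",(X[:2]@uy).round(4))
print("tcp cab",tcp[:2]@ux,tcp[:2]@uy)
# sides columns at row 180
print(g[185,246:262],g[185,380:396]);
for col in (253,388):
    X=atz(c,(col,185),zt);print(col,((X-tcp)[:2]@ux).round(4))
E
```

```text
mid col 320 rows 86..190 [(114, 185), (115, 185), (116, 185), (117, 182), (118, 179), (119, 180), (120, 193), (121, 206), (122, 214), (123, 218), (124, 221), (125, 221), (155, 240), (156, 240), (157, 240), (158, 239), (159, 226), (160, 174), (161, 99), (162, 48), (163, 35), (164, 35), (165, 36), (166, 35), (167, 36), (168, 35), (169, 32), (170, 28), (171, 23), (172, 21), (173, 22), (174, 22), (175, 24), (176, 26), (177, 30), (178, 33), (179, 37), (180, 39), (181, 40)]
col 255 rows [(92, 173), (94, 156), (96, 180), (98, 184), (100, 184), (102, 185), (104, 185), (106, 184), (108, 184), (110, 185), (112, 185), (114, 185), (116, 184), (118, 175), (120, 147), (122, 173), (124, 183), (126, 184), (128, 184), (130, 184), (132, 184), (134, 184), (136, 184), (138, 184), (140, 184), (142, 184), (144, 184), (146, 184), (148, 184), (150, 181), (152, 205)]
171 [ 0.6017 -0.2802  0.2307] dy rel tcp -0.0496
172 [ 0.6017 -0.2798  0.2307] dy rel tcp -0.0492
173 [ 0.6017 -0.2794  0.2307] dy rel tcp -0.0488
174 [ 0.6017 -0.279   0.2307] dy rel tcp -0.0484
117 [ 0.6028 -0.2943  0.118 ] caby -0.3265
118 [ 0.6027 -0.2937  0.118 ] caby -0.3258
119 [ 0.6027 -0.293   0.118 ] caby -0.3251
120 [ 0.6027 -0.2923  0.118 ] caby -0.3245
tcp cab 0.5857527449181442 -0.2626611730364033
[241 241 237 224 166  91  43  32  34  37  37  38  37  33  35  38] [ 47  52  44  45  48  46  44  40  47  62  91 127 141 148 147 148]
253 0.0264
388 -0.0269
```

```bash
python3 -m jog '0 1 -13 0 0; 0 0 0 -35 0; 0 0 0 -30 0; 0 0 0 0 0; 0 0 0 0 0'; python3 -m jog '0 0 0 -4 0; 0 0 0 -4 0; 0 0 0 0 0'
```

```text
time_s: 9.45
tcp_pos: [0.6015, -0.2454, 0.1461]
ee_rot: [[0.054, -0.999, 0.002], [-0.999, -0.054, -0.001], [0.001, -0.002, -1.0]]
wrist_force: [0.2, -0.5, -2.5]
gripper_width: 0.644
gripper_force: 29.9
time_s: 9.82
tcp_pos: [0.6002, -0.2446, 0.1364]
ee_rot: [[0.054, -0.999, -0.0], [-0.999, -0.054, 0.0], [-0.0, 0.0, -1.0]]
wrist_force: [-1.2, -0.6, -3.8]
gripper_width: 0.639
gripper_force: 29.9
```

```bash
python3 -m jog '0 0 0.8 0 0; 0 0 0 -2 0; 0 0 0 0 0'; python3 -m jog '0 0 0 -2 0; 0 0 0 0 0'; python3 -m jog '0 0 0 -2 0; 0 0 0 0 0'
```

```text
time_s: 10.2
tcp_pos: [0.6003, -0.2438, 0.1343]
ee_rot: [[0.054, -0.999, -0.0], [-0.999, -0.054, 0.0], [-0.0, 0.0, -1.0]]
wrist_force: [0.0, -0.0, -3.5]
gripper_width: 0.641
gripper_force: 29.9
time_s: 10.45
tcp_pos: [0.6003, -0.2438, 0.1323]
ee_rot: [[0.054, -0.999, -0.001], [-0.999, -0.054, 0.0], [-0.0, 0.001, -1.0]]
wrist_force: [1.0, -1.1, -3.7]
gripper_width: 0.638
gripper_force: 29.9
time_s: 10.7
tcp_pos: [0.6002, -0.2439, 0.1303]
ee_rot: [[0.054, -0.999, -0.001], [-0.999, -0.054, 0.0], [-0.0, 0.001, -1.0]]
wrist_force: [-0.3, -0.8, -4.0]
gripper_width: 0.637
gripper_force: 29.9
```

```bash
for i in 1; do python3 -m jog '0 0 0 -2 0; 0 0 0 0 0'; python3 -m jog '0 0 0 -2 0; 0 0 0 0 0'; done; python3 -m jog '0 0 0 -2 0; 0 0 0 0 0'|sed -n '2p;4p'
```

```text
time_s: 10.95
tcp_pos: [0.6003, -0.2439, 0.1283]
ee_rot: [[0.054, -0.999, -0.0], [-0.999, -0.054, 0.0], [-0.0, 0.0, -1.0]]
wrist_force: [-0.2, 0.5, -3.6]
gripper_width: 0.642
gripper_force: 29.9
time_s: 11.2
tcp_pos: [0.6005, -0.244, 0.1265]
ee_rot: [[0.054, -0.999, 0.0], [-0.999, -0.054, -0.0], [0.0, -0.0, -1.0]]
wrist_force: [-0.3, -0.6, -3.6]
gripper_width: 0.636
gripper_force: 29.9
tcp_pos: [0.6009, -0.2443, 0.1252]
wrist_force: [0.4, -1.5, -0.5]
```

Contact is at the catch height and sideways force is low, so the pack is in the pocket. Now I'll press.

```bash
python3 -m jog '0 0 0 -3 0; 0 0 0 0 0'|sed -n '2p;4p'; python3 -m jog '0 0 0 -3 0; 0 0 0 0 0'|sed -n '2p;4p;5p';python3 -m jog '0 0 0 -3 0; 0 0 0 0 0'|sed -n '2p;4p;5p'
```

```text
tcp_pos: [0.6016, -0.2439, 0.1223]
wrist_force: [1.5, -0.4, 0.4]
tcp_pos: [0.6007, -0.2438, 0.118]
wrist_force: [2.8, -0.6, -0.9]
gripper_width: 0.643
tcp_pos: [0.5998, -0.2436, 0.1137]
wrist_force: [2.6, -1.1, -7.2]
gripper_width: 0.638
```

```bash
python3 -m jog '0 0 0 -3 0; 0 0 0 0 0'|sed -n '2p;4p'; python3 -m jog '0 0 0 -3 0; 0 0 0 0 0; 0 0 0 0 0'|sed -n '2p;4p;5p';python3 -m jog '0 0 0 -2 0; 0 0 0 0 0'|sed -n '2p;4p;5p'
```

```text
tcp_pos: [0.5992, -0.2439, 0.1108]
wrist_force: [1.8, -3.1, -9.3]
tcp_pos: [0.5999, -0.2438, 0.1093]
wrist_force: [-0.2, -1.6, -6.7]
gripper_width: 0.647
tcp_pos: [0.6005, -0.2439, 0.1086]
wrist_force: [-1.3, 1.0, 0.7]
gripper_width: 0.642
```

```bash
python3 -m jog '0 0 0 -4 0; 0 0 0 0 0; 0 0 0 0 0'|sed -n '2p;4p;5p';python3 -m jog '0 0 0 -4 0; 0 0 0 0 0; 0 0 0 0 0'|sed -n '2p;4p;5p'
```

```text
tcp_pos: [0.6019, -0.2438, 0.1085]
wrist_force: [-3.6, 3.9, 14.1]
gripper_width: 0.645
tcp_pos: [0.6044, -0.2439, 0.1083]
wrist_force: [-4.4, 6.8, 24.5]
gripper_width: 0.639
```

Firm floor contact at the expected height (24 N with no further travel). I'll unload, release, rise and look.

```bash
python3 -m jog '0 0 0 8 0; 0 0 0 0 0; 0.85 0 0 0 0; 0.85 0 0 0 0; 0.85 0 0 0 0'|sed -n '2p;4p;5p';python3 -m jog '0.85 0 0 15 0; 0.85 0 0 40 0; 0.85 0 0 60 0; 0.85 0 0 60 0; 0.85 0 0 0 0';python3 -m jog '0.85 0 20 10 0; 0.85 0 0 0 0; 0.85 0 0 0 0'|sed -n '2p'; python3 -c "
from h import *
c=grab('wrist','w5')
cv2.imwrite('pics/w5b.png',cv2.convertScaleAbs(cv2.resize(c['pixels'][:300,120:520,::-1],(800,600),interpolation=cv2.INTER_CUBIC),alpha=1.1))
print(proj(c,np.array([[.6001,-.2437,.13]])))"
```

```text
tcp_pos: [0.5996, -0.2439, 0.1069]
wrist_force: [0.8, -0.2, 0.1]
gripper_width: 0.83
time_s: 15.08
tcp_pos: [0.6027, -0.245, 0.291]
ee_rot: [[0.054, -0.998, 0.014], [-0.999, -0.054, -0.004], [0.005, -0.014, -1.0]]
wrist_force: [-0.5, -0.8, -0.6]
gripper_width: 0.851
gripper_force: 0.0
tcp_pos: [0.6001, -0.2233, 0.2917]
[[321.47154386 160.87618561]]
```

View pics/w5b.png

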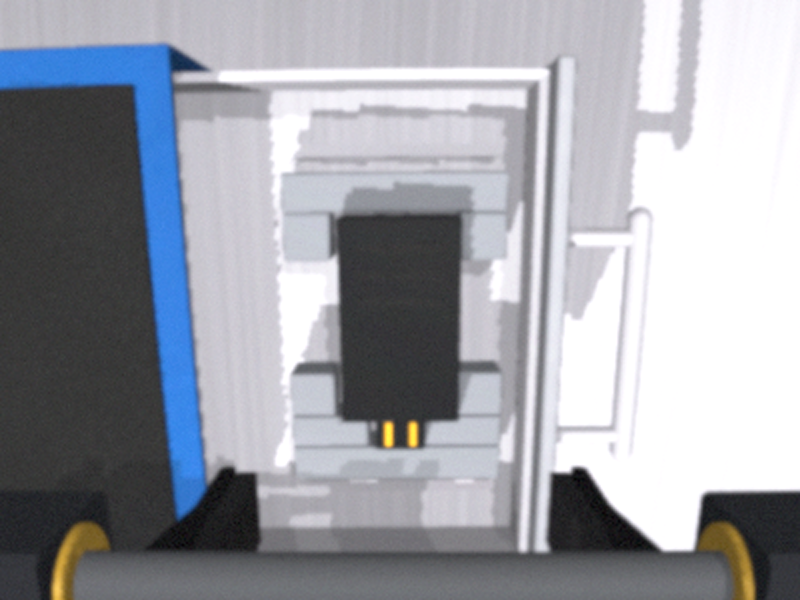

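The pack sits flat and centred in the cradle. Next is the drawer: close the fingers, come down in front of the handle and push along the cabinet's x.

```bash
python3 -m jog '0 -56 -8 0 0; 0 -56 -8 0 0; 0 -56 -4 0 0; 0 0 0 0 0; 0 0 0 -40 0'|sed -n '2p;5p'; python3 -m jog '0 0 0 -50 0; 0 0 0 -50 0; 0 0 0 -28 0; 0 0 0 0 0; 0 0 0 0 0'
```

```text
tcp_pos: [0.4345, -0.2449, 0.2552]
gripper_width: 0.364
time_s: 16.75
tcp_pos: [0.4338, -0.2443, 0.1255]
ee_rot: [[0.054, -0.999, 0.002], [-0.999, -0.054, -0.001], [0.001, -0.002, -1.0]]
wrist_force: [0.8, 0.2, 0.9]
gripper_width: 0.004
gripper_force: 0.0
```

```bash
python3 -m jog '0 12 0.7 0 0; 0 10 0.5 0 0; 0 5 0.3 0 0; 0 3 0 0 0; 0 3 0 0 0'|sed -n '2p;4p'; python3 -m jog '0 3 0 0 0; 0 3 0 0 0; 0 5 0 0 0; 0 5 0 0 0; 0 5 0 0 0'|sed -n '2p;4p'
```

```text
tcp_pos: [0.4655, -0.2424, 0.1245]
wrist_force: [0.4, -0.4, 0.3]
tcp_pos: [0.4842, -0.2422, 0.1243]
wrist_force: [-4.9, 1.1, 4.2]
```

```bash
python3 -m jog '0 7 0.4 0 0; 0 8 0.4 0 0; 0 8 0.4 0 0; 0 8 0.4 0 0; 0 8 0.4 0 0'|sed -n '2p;4p'; python3 -m jog '0 8 0.4 0 0; 0 8 0.4 0 0; 0 8 0.4 0 0; 0 8 0.4 0 0; 0 8 0.4 0 0'|sed -n '2p;4p'
```

```text
tcp_pos: [0.5231, -0.2399, 0.1242]
wrist_force: [-5.5, 1.8, 3.0]
tcp_pos: [0.5631, -0.2377, 0.124]
wrist_force: [-4.8, 3.2, 4.3]
```

```bash
python3 -m jog '0 8 0.4 0 0; 0 8 0.4 0 0; 0 8 0.4 0 0; 0 6 0.3 0 0; 0 4 0.2 0 0'|sed -n '2p;4p'; python3 -m jog '0 4 0.2 0 0; 0 4 0.2 0 0; 0 4 0.2 0 0; 0 3 0.1 0 0; 0 3 0.1 0 0'|sed -n '2p;4p'
```

```text
tcp_pos: [0.5973, -0.2359, 0.1239]
wrist_force: [-5.9, 1.8, 3.4]
tcp_pos: [0.6151, -0.235, 0.1238]
wrist_force: [-6.1, 2.9, 3.2]
```

```bash
python3 -m jog '0 2 0.1 0 0; 0 2 0.1 0 0; 0 2 0.1 0 0; 0 2 0.1 0 0; 0 2 0.1 0 0'|sed -n '2p;4p'; python3 -m jog '0 2 0.1 0 0; 0 2 0.1 0 0; 0 2 0.1 0 0'|sed -n '2p;4p'
```

```text
tcp_pos: [0.6251, -0.2344, 0.1238]
wrist_force: [-5.7, 2.9, 1.9]
tcp_pos: [0.6311, -0.2341, 0.1238]
wrist_force: [-5.4, 2.2, 3.9]
```

```bash
for k in 1; do python3 -m jog '0 1.5 0.1 0 0; 0 1.5 0.1 0 0; 0 0 0 0 0'|sed -n '2p;4p'; python3 -m jog '0 1.5 0.1 0 0; 0 1.5 0.1 0 0; 0 0 0 0 0'|sed -n '2p;4p';python3 -m jog '0 1.5 0.1 0 0; 0 1.5 0.1 0 0; 0 0 0 0 0'|sed -n '2p;4p'; done
```

```text
tcp_pos: [0.6344, -0.234, 0.1238]
wrist_force: [-4.2, 3.3, 1.0]
tcp_pos: [0.6351, -0.2339, 0.1238]
wrist_force: [-9.4, 2.3, 5.5]
tcp_pos: [0.6352, -0.2339, 0.1238]
wrist_force: [-15.9, 2.5, 8.6]
```

The drawer is home: force rose to 16 N with no travel. I'll back off and check.

```bash
python3 -m jog '0 -8 0 0 0; 0 -10 0 0 0; 0 -30 -1 0 0; 0 -50 -2 0 0; 0 -40 0 30 0'|sed -n '2p;4p'; python3 -m jog '0 -40 40 50 0; 0 -20 60 50 0; 0 0 60 0 0; 0 0 60 0 0; 0 0 60 0 0'|sed -n '1,2p;4p'; python3 -m jog '0 0 60 0 0; 0 0 0 0 0; 0 0 0 0 0'|sed -n '1,2p;4p'; python3 -c "
from h import *
a=grab('top','t6')['pixels'];b=grab('side','s6')['pixels']
m=np.zeros((600,800,3),np.uint8)
m[:200,:320]=cv2.resize(a,(320,200));m[:400,320:800]=cv2.resize(a[20:220,380:620],(480,400))
m[200:500,:320]=cv2.resize(b[50:200,230:390],(320,300))
cv2.imwrite('pics/z6.png',m[:,:,::-1])"
```

```text
tcp_pos: [0.5013, -0.2371, 0.1525]
wrist_force: [1.2, -0.1, 2.8]
time_s: 23.88
tcp_pos: [0.4558, 0.0241, 0.2354]
wrist_force: [1.0, -0.8, 0.5]
time_s: 24.25
tcp_pos: [0.4557, 0.0823, 0.2347]
wrist_force: [-0.3, -0.4, 0.3]
```

View pics/z6.png

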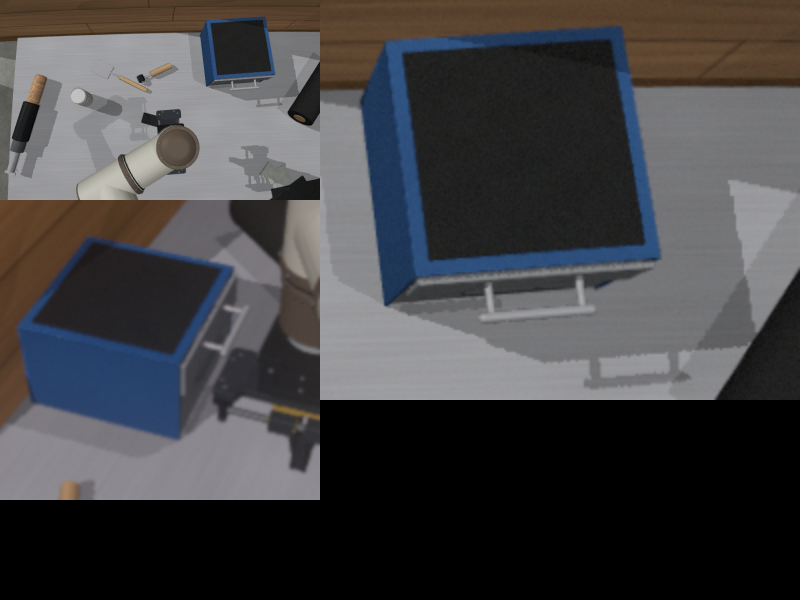

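The drawer looks shut, with the front edge and handle bar at crop (537,314), and the tin, roller, spatula and slim pack are in place. One numeric check of the closure before I hand it in.

```bash
python3 - <<'E'
from h import *
c=load("t6");T=lambda x,y:((x-320+.5)/2-.5+380,(y+.5)/2-.5+20)
a=np.radians(3.1);u=np.array([np.cos(a),np.sin(a)])
for p,z in(((481,318),.128),((593,310),.128),((415,280),.15),((659,259),.15)):print((atz(c,T(*p),z)[:2]@u).round(4))
E
```

```text
0.6346
0.6341
0.6738
0.677
```

```bash
python3 -c "
from station import r
print(r.finish_job())"
```

```text
the job is handed in; nothing more can be done
None
```

The pack is pressed flat into the cradle past its catches, the drawer is pushed gently against its stop, the slim pack and tools were not touched, and the job was handed in at about 24 s; no verdict was returned.

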